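# Knock a stuck potted module out of its mould

### The arm

A 6-joint arm with a two-finger parallel gripper is mounted at the origin on the work surface; the furniture and walls round the work are solid. World frame = base frame: x ahead of the robot, y to its left, z up, the work surface at z = 0. Lengths are in m, angles in degrees, forces in N, time in s.
With the tool pointing down it reaches from about 0.35 to 0.775 m from the base axis. Payload 7.3 kg.
Tool frame: the origin (TCP) lies on the mounting face of the last link; the fingertips stand 178 mm ahead of it and the grasp point (between the pads) lies 159 mm ahead of it; z points along the fingers, y is the line along which they close (so a half turn about z gives the same grasp; the last joint's range is limited). The gripper opens to 92 mm and grips with 3 to 60 N. Pads are 19 mm wide; open, the fingers measure 130 mm over their backs; the gripper's body (75 mm by 190 mm) begins 47 mm behind the grasp point.
Start: joints at [55.348, 19.595, 87.324, -0, 73.075, -8.365], TCP at [0.232, 0.471, 0.405] pointing down, gripper open.
Joint ranges: [-145.02, 145.02], [-44.19, 115.74], [2.07, 154.8], [-57.11, 237.11], [16.16, 152.29], [-177.93, 177.93]. Speed limits (degrees/s): [147.25, 147.25, 180, 180, 180, 180].

### API

Orientations are given as [roll, pitch, yaw] about the fixed x, y, z axes, in that order (R = Rz(yaw) Ry(pitch) Rx(roll)).
In Python, from station import bot gives the robot as it stands. The module is installed in compiled form; this text tells all that it offers.
- The arm moves only by the shell command python3 -m handwheel 'ROWS' [FORCE]. ROWS is JSON, a list that holds one entry, the list of rows, each a list of 7 numbers: the shift along the tool's x, y, z in cm, then the turn, a rotation vector about the tool's x, y, z in rad, then the opening, from -1 (shut) to 1 (fully open). In form: [[[x, y, z, rx, ry, rz, hand], ...]]. A call has 1 to 12 rows; each row shifts and turns the commanded pose from where the row before left it, along the tool's axes as they then stand; what a row does not reach is not made up. A row lasts 1/10 s, in which the tool goes at most 50 mm and 8.59 degrees, less where a joint would pass 70% of its speed; a pose out of reach is approached as far as the arm can. A call with a gripper value outside its range is refused whole. The fingers move at their own pace and stop on an object; FORCE is the grip in N (left out, the last holds). Time passes only in rows, so rows that do not move let the fingers close. It gives the time, the measured TCP pose, the force, the opening and the grip force at its end, in the units of the state.
- bot.get_state(): the state, without advancing time (a new reading comes with each control period).
- bot.read_camera(name): name is "side" or "top"; returns a dict with "image" (384x512x3 uint8, blue, green, red), "fx", "fy", "cx", "cy" (pixels), "world_from_camera" (4x4, takes a point from camera to world coordinates). Camera axes: x right, y down, z forward; pixel columns grow to the right and rows downward; lengths in m; the calibration is good to about 2 mm. A picture is of the moment at which its call begins. There is no depth.
- bot.sign_off(): hands the job in; it is judged then, once.
The state is a dict: "t": time; "q": joint angles; "joint_velocities": joint speeds; "joint_efforts": joint torques, N m; "ee_pos": TCP position; "eef_rot": TCP orientation; "ft_force": force on the tool from outside, world axes, zero at the start; "wrist_torque": the same for the moment, N m; "width": opening from 0.0 (shut) to 1.0 (fully open); "finger_force": force on a finger pad.
Only numpy, scipy, OpenCV 4.12 (cv2) and the standard library are available. Lean on these libraries where they do the work, as an engineer would, in place of code of your own. Each camera call takes 0.05 s, during which the arm holds its last target. There are 200 camera calls.

### The job

A cured module is stuck in the aluminium potting mould, below the rim where nothing can grip it. Lay the mould across the two parallels of the knockout stand, feel for the knockout rod with the hole in the mould's floor, and ease the mould down, without ramming, until it rests fully on both parallels and the rod has driven up through the hole and pushed the module out. Leave the mould there, set the module down (do not drop it) right way up on the floor of the parts bin, and disturb nothing else.

Things in the scene. Friction and masses are not known exactly. Their poses are not given: they have to be found in the camera images.
- mould_centre (a point): Centre of the potting mould, a plain aluminium block 56 (x) x 100 (y) x 34 (z) mm, loose, about 0.4 kg, standing on the bench with its open cavity up; half a turn about z is the same. The cavity is 36 x 60 mm, 26 mm deep. Grip the mould across its 56 mm width. A brass spring plunger in each short end wall presses on the module inside: it takes 11 to 18 N to push it out
- mould_underside (a point): Centre of the underside of the same mould, 17 mm below its centre, same axes. Here a straight round hole of 13 mm goes up through the 8 mm thick floor into the cavity
- stand_top (a point): Knockout stand, fixed: dark steel base 130 (x) x 96 (y) x 12 mm with two bright steel parallels, 110 mm long along x, 16 mm wide, centred at y = -28 and +28 mm. This point is midway between them, level with their tops, 50 mm above the bench. The mould belongs across both, its 100 mm length along y of the stand (either way round). Over 90 N between mould and stand damages them
- stand: The same stand, origin under its middle. The upright knockout rod between the parallels, 10 mm thick, its top 3 mm tapering to an 8 mm flat, rises 27 mm above their tops. It is clamped in a slot along x: it is on the line y = 0 of the stand, but up to 15 mm to either side of the middle along x, and where is not measured: see it or feel for it. It meets the module when the mould is 19 mm above the parallels
- module_centre (a point): Centre of the black module, a block 34 (x) x 58 (y) x 24 (z) mm, about 80 g, four brass terminals and a metal plate on its top. It starts on the cavity's floor, its top 2 mm below the mould's rim, axes as the mould's. With the mould fully down on the stand it stands 17 mm out of the mould, free of the plungers, resting loosely on the rod. To be gripped across its 34 mm width
- bin_floor (a point): Middle of the inner floor (2 mm above the bench) of the empty dark grey open-topped parts bin, loose, 133 x 128 mm outside, about 122 mm square inside, walls 60 mm high, the one at -x 30 mm. Tall fixed things up to 0.2 m high (soldering station, three bottles) stand along the back edge on the left, beyond x = 0.53 m: keep the arm clear of them
- mug: Green mug, 86 mm wide, 96 mm high, behind the stand; origin at its underside; leave alone
- aerosol: Upright aerosol can, 58 mm wide, 220 mm high, at the back right; origin at its underside; leave alone
- tape_roll: Roll of pale masking tape lying flat at the back right corner, 96 mm wide, 25 mm high; origin at the middle of its underside; leave alone
Mind the look-alikes: they are no part of the job. What is shaped like the part that bears mould_centre but turquoise is not meant.

How it is judged:
By the outcome, as a careful person would: the job done as asked, in the order asked, and still so for the second after the job is handed in, with the robot touching nothing.
It also fails if it takes over 64 s, if anything falls off the work surface, if the arm or the gripper's body presses on something with over 40 N, if the wrist force passes 120 N, or if a joint passes its speed limit or range.

## Working session

There is one attempt and no reset: what is moved stays moved. The work goes in short steps, Python scripts to look and compute and a shell command to move; the robot and the scene stay as the last step left them, time stands still between calls to the robot, and variables do not carry over. Pictures are saved under pics/ and viewed, at most 10 in all, crops included, and the job is handed in when it is done.

```bash
mkdir -p pics; cat > h.py <<'E'
import numpy as np, cv2
from station import bot
from scipy.spatial.transform import Rotation as R
def shot(n,f):
    c=bot.read_camera(n); cv2.imwrite(f'pics/{f}.png',c['image']); return c
def ray(c,u,v,z):
    T=np.array(c['world_from_camera']); d=T[:3,:3]@[(u-c['cx'])/c['fx'],(v-c['cy'])/c['fy'],1]
    o=T[:3,3]; return o+d*(z-o[2])/d[2]
def pix(c,p):
    T=np.linalg.inv(np.array(c['world_from_camera'])); q=T[:3,:3]@p+T[:3,3]
    return [c['fx']*q[0]/q[2]+c['cx'],c['fy']*q[1]/q[2]+c['cy']]
E
python3 - <<'E'
from h import *
import pickle
np.set_printoptions(precision=4,suppress=True)
for n in('top','side'):
    c=shot(n,n+'0'); pickle.dump({k:c[k] for k in c if k!='image'},open(n+'.pkl','wb'))
    print(n,c['fx'],c['cx'],c['cy'],np.array(c['world_from_camera']))
s=bot.get_state();print(s)
a=cv2.imread('pics/top0.png');b=cv2.imread('pics/side0.png')
E
```

```text
top 380.47669791743823 257.6649274902884 193.58399190561533 [[-0.0229 -0.9962  0.0839  0.3599]
 [-0.9997  0.0223 -0.0072 -0.0457]
 [ 0.0053 -0.084  -0.9964  1.187 ]
 [ 0.      0.      0.      1.    ]]
side 371.55168073581456 254.1029102302662 192.29892640473798 [[ 0.8346 -0.2289  0.5011 -0.0503]
 [-0.5509 -0.3557  0.755  -0.8123]
 [ 0.0054 -0.9061 -0.423   0.5138]
 [ 0.      0.      0.      1.    ]]
{'t': 0.1, 'q': array([55.3463, 19.6303, 87.3716, -0.0017, 73.0754, -8.3649]), 'joint_velocities': array([-0.0493, -0.0422, -0.1239, -0.0664,  0.0985,  0.0769]), 'joint_efforts': array([  0.0008, -43.2004, -24.4693,   0.0718,   0.0526,  -0.    ]), 'ee_pos': array([0.2324, 0.4706, 0.4041]), 'eef_rot': array([-179.9233,   -0.0096,  153.7116]), 'ft_force': array([ 0.2833,  0.0769, -0.0327]), 'wrist_torque': array([ 0.0213, -0.0317,  0.0421]), 'finger_force': 0.0, 'width': 1.0018615897607186}
```

View pics/top0.png

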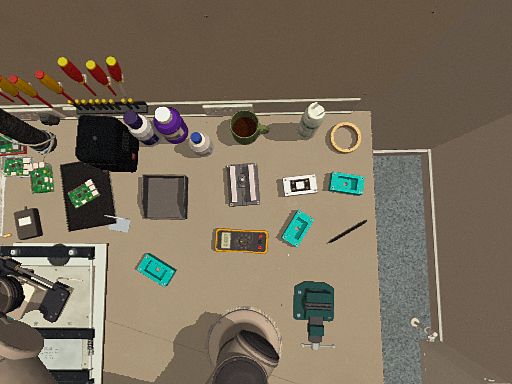

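View pics/side0.png

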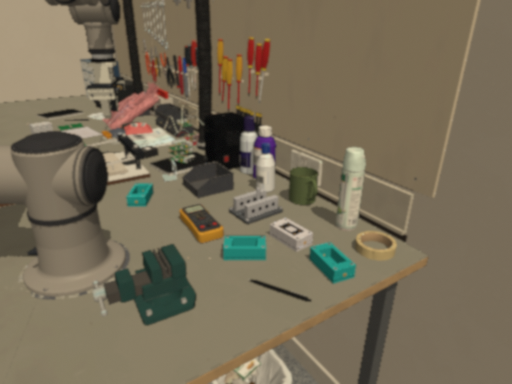

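Candidates for the mould in the top view are the silver block with the black module at (300,185), and turquoise trays at (347,183), (297,228) and (156,269). I choose the silver one. The stand is at (242,185), the bin at (165,197), the mug at (245,127) and the aerosol at (312,120). I'll check the choice in a close crop.

```bash
python3 - <<'E'
import cv2,numpy as np
a=cv2.imread('pics/top0.png');b=cv2.imread('pics/side0.png')
x=cv2.resize(a[155:225,215:325],None,fx=7,fy=7,interpolation=cv2.INTER_CUBIC)[:,:770]
cv2.imwrite('pics/c1.png',x)
y=cv2.resize(b[180:255,220:320],None,fx=8,fy=8,interpolation=cv2.INTER_CUBIC)
cv2.imwrite('pics/c2.png',y)
E
```

```text
(no output)
```

View pics/c1.png

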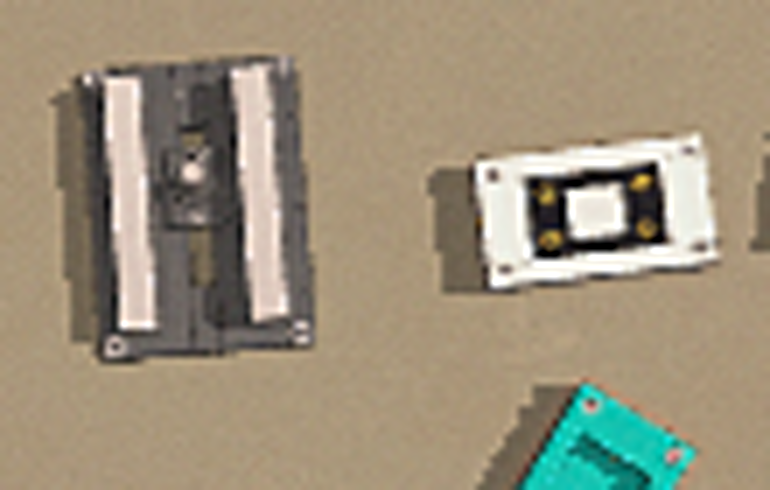

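View pics/c2.png

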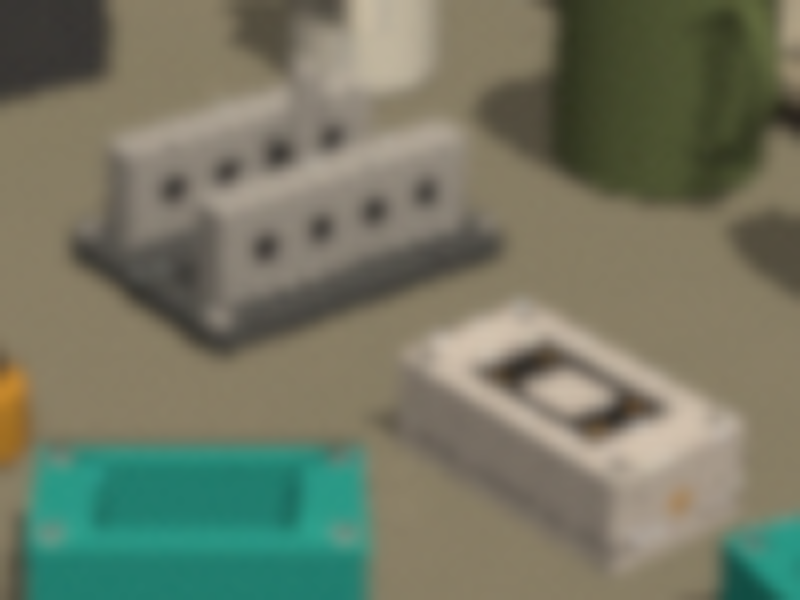

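```bash
python3 - <<'E'
from h import *
import pickle
from scipy.optimize import least_squares
np.set_printoptions(precision=4,suppress=True)
t=pickle.load(open('top.pkl','rb'));s=pickle.load(open('side.pkl','rb'))
ct=lambda u,v:(215+u/7-.43,155+v/7-.43); cs=lambda u,v:(220+u/8-.44,180+v/8-.44)
def fit(obs,g):
    # obs: (cam,px,local xyz)
    def f(p):
        r=[]
        for c,px,l in obs:
            w=R.from_euler('z',p[2]).apply(l)+[p[0],p[1],0]
            r+=list(np.array(pix(c,w))-px)
        return r
    k=least_squares(f,g,loss='soft_l1'); print(k.x[:2],np.degrees(k.x[2]),np.array(f(k.x)).round(1)); return k.x
h=.034;M=[(.028,.05,h),(.028,-.05,h),(-.028,-.05,h),(-.028,.05,h)]
mt=[(t,ct(*u),l) for u,l in zip([(475,158),(703,135),(718,260),(490,288)],M)]
ms=[(s,cs(*u),l) for u,l in zip([(525,300),(742,425),(612,480),(400,352)],M)]
print('mould');fit(mt,[.42,-.15,0]);fit(ms,[.42,-.15,0]);m=fit(mt+ms,[.42,-.15,0])
b=.05;S=[(.055,.036,b),(.055,.02,b),(-.055,.02,b),(-.055,.036,b),(.055,-.02,b),(.055,-.036,b),(-.055,-.036,b),(-.055,-.02,b)]
st=[(t,ct(*u),l) for u,l in zip([(105,78),(140,75),(157,328),(118,330),(232,68),(272,66),(288,318),(250,322)],S)]
S2=[(.065,.048,.012),(.065,-.048,.012),(-.065,-.048,.012),(-.065,.048,.012)]
st+=[(t,ct(*u),l) for u,l in zip([(82,75),(295,57),(313,347),(102,362)],S2)]
ss=[(s,cs(*u),l) for u,l in zip([(110,145),(205,205),(460,122)],[(-.055,.036,b),(-.055,-.036,b),(.055,-.036,b)])]
print('stand');fit(st,[.42,0,0]);fit(ss,[.42,0,0]);x=fit(st+ss,[.42,0,0])
r=ray(t,*ct(192,172),.077);print('rod',r,R.from_euler('z',-x[2]).apply(r-[x[0],x[1],0]))
print('bin rim',[ray(t,u,v,.06)[:2] for u,v in[(143,175),(187,175),(187,218),(143,218)]])
print('mug',ray(t,245,127,.096),'aer',ray(t,316,107,.22))
print('turq',ray(t,347,183,.034))
E
python3 - <<'E'
import cv2
a=cv2.imread('pics/top0.png');cv2.imwrite('pics/c3.png',cv2.resize(a[165:230,130:200],None,fx=8,fy=8,interpolation=cv2.INTER_CUBIC))
E
```

```text
mould
[ 0.4816 -0.1831] 5.05919695381394 [ 0.   0.2 -0.1 -0.1  0.   0.2  0.  -0.2]
[ 0.4781 -0.1836] 4.4445533601355285 [ 0.1 -0.   0.1 -0.2  0.   0.3 -0.3 -0.2]
[ 0.4801 -0.1827] 4.7287382188003315 [-0.   0.6 -0.1  0.5 -0.1  0.8 -0.1  0.2  0.4 -0.3  0.5 -0.6  0.5 -0.1
  0.1 -0.5]
stand
[ 0.4889 -0.0089] 2.661904342732842 [-0.2 -0.1  0.1 -0.  -0.   0.2  0.2  0.2  0.2  0.1 -0.3  0.  -0.1  0.3
  0.   0.1 -0.1 -0.6  0.1 -0.2  0.5 -0.1 -0.4 -0.1]
[ 0.4873 -0.005 ] 2.0749667242473855 [-1.5 -1.6  0.8  0.2  0.2  0.7]
[ 0.4886 -0.0087] 2.602642212729238 [-0.3  0.  -0.   0.1 -0.1  0.2  0.1  0.3  0.1  0.2 -0.3  0.1 -0.2  0.4
 -0.1  0.2 -0.2 -0.6  0.1 -0.   0.4  0.  -0.5  0.  -0.4 -1.2  2.1  0.6
  1.3  0.9]
rod [ 0.497  -0.0087  0.077 ] [ 0.0083 -0.0004  0.077 ]
bin rim [array([0.518 , 0.2865]), array([0.5151, 0.1556]), array([0.3871, 0.1565]), array([0.3901, 0.2862])]
mug [ 0.6477 -0.0211  0.096 ] aer [ 0.664  -0.2096  0.22  ]
turq [ 0.4833 -0.3274  0.034 ]
```

View pics/c3.png

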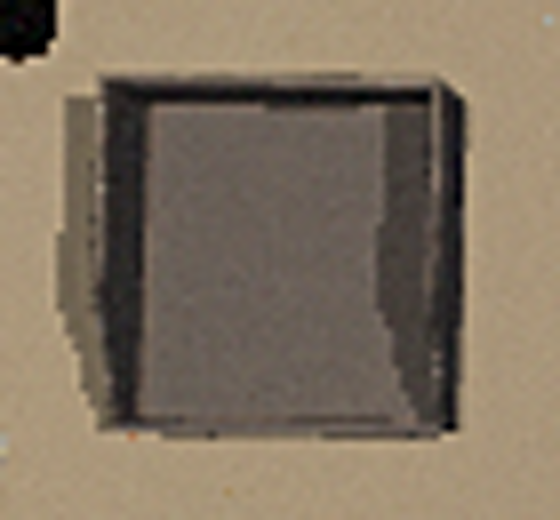

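The picture shows the bin, its low wall towards the robot at the bottom, at pixels (143–186, 175–219); its centre is near (0.452, 0.223). The chosen mould is silver and holds the black module. I'll hover over it.

```bash
python3 -m handwheel '[[[0,0,0,0,0,0.147,1],[0,0,0,0,0,0.147,1],[0,0,0,0,0,0.147,1],[0,0,0,0,0,0.147,1],[0,0,0,0,0,0.147,1],[0,0,0,0,0,0.147,1],[0,0,0,0,0,0.147,1]]]' && python3 -m handwheel '[[[-4.2,1.2,0.9,0,0,0,1],[-4.2,1.2,0.9,0,0,0,1],[-4.2,1.2,0.9,0,0,0,1],[-4.2,1.2,0.9,0,0,0,1],[-4.2,1.2,0.9,0,0,0,1],[-4.2,1.2,0.9,0,0,0,1],[-4.2,1.2,0.9,0,0,0,1],[-4.2,1.2,0.9,0,0,0,1]]]' && python3 -m handwheel '[[[-4.2,1.2,0.9,0,0,0,1],[-4.2,1.2,0.9,0,0,0,1],[-4.2,1.2,0.9,0,0,0,1],[-4.2,1.2,0.9,0,0,0,1],[-4.2,1.2,0.9,0,0,0,1],[-4.2,1.2,0.9,0,0,0,1],[-4.2,1.2,0.9,0,0,0,1],[-4.2,1.2,0.9,0,0,0,1],[0,0,0,0,0,0,1],[0,0,0,0,0,0,1]]]'
cat >> h.py <<'E'
def go(x,y,z,yaw):
    s=bot.get_state(); A=R.from_euler('xyz',s['eef_rot'],degrees=True)
    B=R.from_euler('xyz',[180,0,yaw],degrees=True)
    print('TCP',s['ee_pos'].round(4),s['eef_rot'].round(2),'F',s['ft_force'].round(1),'M',s['wrist_torque'].round(2),'w',round(s['width']*92,1),'t',s['t'])
    print('cm in tool',(B.inv().apply(np.array([x,y,z])-s['ee_pos'])*100).round(2),'rv',(A.inv()*B).as_rotvec().round(4))
E
python3 -c "
from h import *
go(.4801,-.1827,.184,94.73)"
```

```text
t: 0.8
ee_pos: [0.2325, 0.4706, 0.4043]
eef_rot: [-180.0, 0.0, 94.4]
ft_force: [0.9, -0.6, -0.6]
width: 0.998
finger_force: 0.0
t: 1.6
ee_pos: [0.3561, 0.1422, 0.3324]
eef_rot: [180.0, -0.0, 94.8]
ft_force: [1.4, -0.0, -0.9]
width: 1.003
finger_force: 0.0
t: 2.6
ee_pos: [0.4792, -0.1836, 0.2599]
eef_rot: [-179.9, -0.1, 94.6]
ft_force: [-0.7, -0.6, -0.6]
width: 1.0
finger_force: 0.0
TCP [ 0.4792 -0.1836  0.2599] [-1.7991e+02 -8.0000e-02  9.4650e+01] F [-0.7 -0.6 -0.6] M [-0.02  0.02 -0.05] w 92.0 t 2.6
cm in tool [0.08 0.1  7.59] rv [-0.0016 -0.0015 -0.0015]
```

```bash
python3 -m handwheel '[[[0.1,0.1,1.9,0,0,0,1],[0,0,1.9,0,0,0,1],[0,0,1.9,0,0,0,1],[0,0,1.3,0,0,0,1],[0,0,0.6,0,0,0,1],[0,0,0,0,0,0,1]]]' && python3 -m handwheel '[[[0,0,0,0,0,0,-1],[0,0,0,0,0,0,-1],[0,0,0,0,0,0,-1],[0,0,0,0,0,0,-1],[0,0,0,0,0,0,-1],[0,0,0,0,0,0,-1],[0,0,0,0,0,0,-1],[0,0,0,0,0,0,-1],[0,0,0,0,0,0,-1],[0,0,0,0,0,0,-1]]]' 20
python3 -c "
from h import *
go(.4801,-.1827,.184,94.73)"
```

```text
t: 3.2
ee_pos: [0.4801, -0.1808, 0.1844]
eef_rot: [-179.9, -0.1, 94.8]
ft_force: [0.3, -0.1, 0.5]
width: 0.999
finger_force: 0.0
t: 4.2
ee_pos: [0.4805, -0.182, 0.1849]
eef_rot: [180.0, 0.0, 94.8]
ft_force: [-0.8, -0.0, 5.5]
width: 0.61
finger_force: 20.0
TCP [ 0.4805 -0.182   0.1849] [1.7998e+02 1.0000e-02 9.4760e+01] F [-0.8 -0.   5.5] M [-0.1   0.17  0.01] w 56.1 t 4.2
cm in tool [-0.07 -0.05  0.09] rv [0.0003 0.0002 0.0005]
```

```bash
python3 -m handwheel '[[[0,0,0,0,0,0,-1],[0,0,0,0,0,0,-1],[0,0,0,0,0,0,-1],[0,0,-0.5,0,0,0,-1],[0,0,-1.5,0,0,0,-1],[0,0,-2,0,0,0,-1],[0,0,-2,0,0,0,-1],[0,0,-2,0,0,0,-1],[0,0,-1.5,0,0,0,-1],[0,0,-0.5,0,0,0,-1],[0,0,0,0,0,0,-1]]]' 58
python3 -c "
from h import *
go(.4959,-.0076,.284,92.66)"
```

```text
t: 5.3
ee_pos: [0.4803, -0.1819, 0.2846]
eef_rot: [-180.0, -0.0, 94.8]
ft_force: [0.3, 0.3, -5.6]
width: 0.607
finger_force: 57.9
TCP [ 0.4803 -0.1819  0.2846] [-1.800e+02 -1.000e-02  9.476e+01] F [ 0.3  0.3 -5.6] M [-0.02  0.01 -0.01] w 55.9 t 5.3
cm in tool [17.33  2.37  0.06] rv [-0.     -0.0002  0.0366]
```

```bash
python3 -m handwheel '[[[0,0,0,0,0,0.0183,-1],[0,0,0,0,0,0.0183,-1],[2,0.3,0,0,0,0,-1],[3,0.4,0,0,0,0,-1],[3.5,0.5,0,0,0,0,-1],[3.5,0.45,0,0,0,0,-1],[3,0.4,0,0,0,0,-1],[1.5,0.2,0,0,0,0,-1],[0.83,0.12,0,0,0,0,-1],[0,0,0,0,0,0,-1],[0,0,0,0,0,0,-1]]]'
python3 - <<'E'
from h import *
go(.4959,-.0076,.265,92.66)
c=shot('side','s1');t=shot('top','t1')
a=cv2.resize(c['image'][160:235,210:310],None,fx=5,fy=5,interpolation=cv2.INTER_CUBIC)
b=cv2.resize(t['image'][140:215,205:285],None,fx=5,fy=5,interpolation=cv2.INTER_CUBIC)[:375]
cv2.imwrite('pics/m1.png',np.hstack([a[:,:400] if 0 else a[:, :400],b]))
E
```

```text
t: 6.4
ee_pos: [0.4961, -0.0083, 0.2844]
eef_rot: [-180.0, 0.0, 92.6]
ft_force: [0.2, 0.5, -5.4]
width: 0.606
finger_force: 57.9
TCP [ 0.4961 -0.0083  0.2844] [-1.7997e+02  1.0000e-02  9.2640e+01] F [ 0.2  0.5 -5.4] M [-0.1   0.01  0.05] w 55.7 t 6.4
cm in tool [ 0.07 -0.02  1.94] rv [-0.0004  0.0002 -0.0003]
```

View pics/m1.png

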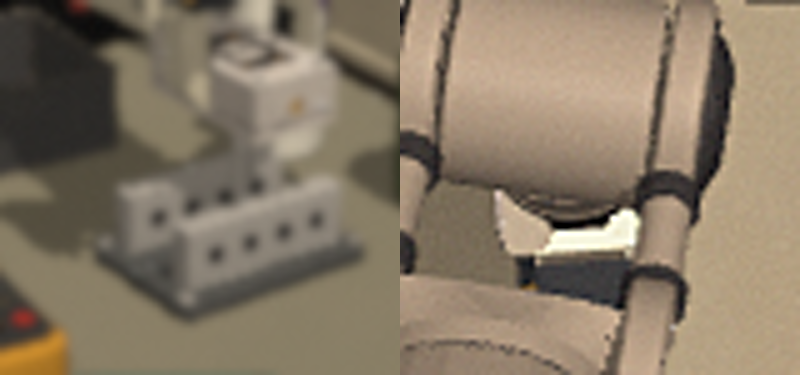

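The mould hangs over the stand with the rod (crop (260,150)) just beneath it. I'll feel my way down from there.

```bash
python3 -m handwheel '[[[0.06,0,0.8,0,0,0,-1],[0,0,0.8,0,0,0,-1],[0,0,0.2,0,0,0,-1],[0,0,0.1,0,0,0,-1],[0,0,0.1,0,0,0,-1],[0,0,0.1,0,0,0,-1],[0,0,0,0,0,0,-1]]]'; python3 -m handwheel '[[[0,0,0.1,0,0,0,-1],[0,0,0.1,0,0,0,-1],[0,0,0,0,0,0,-1]]]'
python3 -c "
from h import *
go(.4959,-.0076,.255,92.66)"
```

```text
t: 7.2
ee_pos: [0.4961, -0.0071, 0.2637]
eef_rot: [180.0, -0.0, 92.7]
ft_force: [0.3, -0.4, -4.7]
width: 0.606
finger_force: 57.9
t: 7.5
ee_pos: [0.496, -0.0071, 0.2616]
eef_rot: [-180.0, -0.0, 92.7]
ft_force: [0.7, -0.9, -5.6]
width: 0.605
finger_force: 57.9
TCP [ 0.496  -0.0071  0.2616] [-179.99   -0.     92.66] F [ 0.7 -0.9 -5.6] M [-0.07  0.07  0.03] w 55.7 t 7.5
cm in tool [-0.05 -0.01  0.66] rv [-0.0001 -0.0001  0.    ]
```

```bash
python3 -m handwheel '[[[0,0,0.05,0,0,0,-1],[0,0,0.05,0,0,0,-1],[0,0,0,0,0,0,-1]]]'; python3 -m handwheel '[[[0,0,0.05,0,0,0,-1],[0,0,0.05,0,0,0,-1],[0,0,0,0,0,0,-1]]]'
```

```text
t: 7.8
ee_pos: [0.4961, -0.0072, 0.2607]
eef_rot: [-180.0, -0.0, 92.7]
ft_force: [-0.5, -0.2, -5.5]
width: 0.606
finger_force: 57.9
t: 8.1
ee_pos: [0.496, -0.0071, 0.2597]
eef_rot: [-180.0, -0.0, 92.7]
ft_force: [0.1, -0.2, -5.4]
width: 0.608
finger_force: 57.9
```

```bash
python3 -c "
from h import *
go(.4959,-.0076,.255,92.66)"
```

```text
TCP [ 0.496  -0.0071  0.2597] [-180.     -0.     92.66] F [ 0.1 -0.2 -5.4] M [-0.1   0.08  0.02] w 55.9 t 8.1
cm in tool [-0.04 -0.02  0.47] rv [-0.     -0.0001  0.    ]
```

```bash
for i in 1 2; do :; done; python3 -m handwheel '[[[0,0,0.05,0,0,0,-1],[0,0,0.05,0,0,0,-1],[0,0,0.05,0,0,0,-1],[0,0,0,0,0,0,-1]]]'; python3 -m handwheel '[[[0,0,0.05,0,0,0,-1],[0,0,0.05,0,0,0,-1],[0,0,0.05,0,0,0,-1],[0,0,0,0,0,0,-1]]]'; python3 -m handwheel '[[[0,0,0.05,0,0,0,-1],[0,0,0.05,0,0,0,-1],[0,0,0,0,0,0,-1]]]'
python3 -c "
from h import *
go(.4959,-.0076,.255,92.66)"
```

```text
t: 8.5
ee_pos: [0.4961, -0.0071, 0.2581]
eef_rot: [-180.0, -0.0, 92.7]
ft_force: [-1.2, -0.6, -5.3]
width: 0.605
finger_force: 57.9
t: 8.9
ee_pos: [0.4961, -0.0071, 0.2566]
eef_rot: [-180.0, -0.0, 92.7]
ft_force: [-0.5, -0.3, -4.7]
width: 0.604
finger_force: 57.9
t: 9.2
ee_pos: [0.496, -0.0071, 0.2556]
eef_rot: [-180.0, -0.0, 92.7]
ft_force: [0.1, -0.0, -6.2]
width: 0.606
finger_force: 57.9
TCP [ 0.496  -0.0071  0.2556] [-179.99   -0.     92.66] F [ 0.1 -0.  -6.2] M [-0.06  0.01 -0.05] w 55.7 t 9.2
cm in tool [-0.05 -0.02  0.06] rv [-0.0001 -0.0001 -0.    ]
```

The rod has entered the hole with no contact force. Next I push on slowly against the module.

```bash
python3 -m handwheel '[[[0,0,0.05,0,0,0,-1],[0,0,0.05,0,0,0,-1],[0,0,0.05,0,0,0,-1],[0,0,0.05,0,0,0,-1],[0,0,0,0,0,0,-1]]]'; python3 -m handwheel '[[[0,0,0.05,0,0,0,-1],[0,0,0.05,0,0,0,-1],[0,0,0.05,0,0,0,-1],[0,0,0.05,0,0,0,-1],[0,0,0,0,0,0,-1]]]';
python3 -c "
from h import *
go(.4959,-.0076,.235,92.66)"
```

```text
t: 9.7
ee_pos: [0.4961, -0.0071, 0.2539]
eef_rot: [180.0, -0.0, 92.7]
ft_force: [-0.7, 0.0, -2.9]
width: 0.606
finger_force: 57.9
t: 10.2
ee_pos: [0.4963, -0.0071, 0.2519]
eef_rot: [179.9, 0.0, 92.7]
ft_force: [-0.3, 1.4, 2.0]
width: 0.603
finger_force: 57.9
TCP [ 0.4963 -0.0071  0.2519] [179.93   0.    92.66] F [-0.3  1.4  2. ] M [ 0.03  0.04 -0.  ] w 55.5 t 10.2
cm in tool [-0.04 -0.04  1.69] rv [ 0.0012  0.     -0.0001]
```

```bash
python3 -m handwheel '[[[0,0,0.1,0,0,0,-1],[0,0,0.1,0,0,0,-1],[0,0,0.1,0,0,0,-1],[0,0,0,0,0,0,-1]]]'; python3 -m handwheel '[[[0,0,0.1,0,0,0,-1],[0,0,0.1,0,0,0,-1],[0,0,0.1,0,0,0,-1],[0,0,0,0,0,0,-1]]]';
python3 -c "
from h import *
go(.4959,-.0076,.235,92.66)"
```

```text
t: 10.6
ee_pos: [0.4964, -0.0072, 0.2487]
eef_rot: [179.9, 0.0, 92.7]
ft_force: [2.1, 1.3, -1.2]
width: 0.605
finger_force: 57.9
t: 11.0
ee_pos: [0.4956, -0.0071, 0.2447]
eef_rot: [-179.9, -0.0, 92.7]
ft_force: [-0.7, -0.0, -5.0]
width: 0.605
finger_force: 57.9
TCP [ 0.4956 -0.0071  0.2447] [-1.7986e+02 -3.0000e-02  9.2660e+01] F [-0.7 -0.  -5. ] M [-0.13  0.08  0.02] w 55.7 t 11.0
cm in tool [-0.05  0.03  0.97] rv [-0.0025 -0.0005  0.    ]
```

```bash
python3 -m handwheel '[[[0,0,0.1,0,0,0,-1],[0,0,0.1,0,0,0,-1],[0,0,0.1,0,0,0,-1],[0,0,0,0,0,0,-1]]]'; python3 -m handwheel '[[[0,0,0.1,0,0,0,-1],[0,0,0.1,0,0,0,-1],[0,0,0.1,0,0,0,-1],[0,0,0,0,0,0,-1]]]';
python3 -c "
from h import *
go(.4959,-.0076,.235,92.66)"
```

```text
t: 11.4
ee_pos: [0.496, -0.0071, 0.2425]
eef_rot: [-180.0, -0.0, 92.7]
ft_force: [0.4, 0.4, -4.7]
width: 0.607
finger_force: 57.9
t: 11.8
ee_pos: [0.4961, -0.0072, 0.2396]
eef_rot: [-180.0, -0.0, 92.7]
ft_force: [-0.9, -0.3, -3.3]
width: 0.606
finger_force: 57.9
TCP [ 0.4961 -0.0072  0.2396] [-180.     -0.     92.66] F [-0.9 -0.3 -3.3] M [-0.09  0.02 -0.  ] w 55.8 t 11.8
cm in tool [-0.04 -0.02  0.46] rv [-0.0001 -0.0001 -0.    ]
```

```bash
python3 -m handwheel '[[[0,0,0.1,0,0,0,-1],[0,0,0.1,0,0,0,-1],[0,0,0.1,0,0,0,-1],[0,0,0,0,0,0,-1]]]'; python3 -m handwheel '[[[0,0,0.05,0,0,0,-1],[0,0,0.05,0,0,0,-1],[0,0,0,0,0,0,-1]]]'
python3 - <<'E'
from h import *
go(.4959,-.0076,.235,92.66)
c=shot('side','s2')
cv2.imwrite('pics/m2.png',cv2.resize(c['image'][165:235,215:305],None,fx=8,fy=8,interpolation=cv2.INTER_CUBIC))
E
```

```text
t: 12.2
ee_pos: [0.496, -0.0071, 0.2366]
eef_rot: [-180.0, -0.0, 92.7]
ft_force: [0.2, 0.5, -4.5]
width: 0.606
finger_force: 57.9
t: 12.5
ee_pos: [0.4961, -0.0072, 0.2357]
eef_rot: [180.0, -0.0, 92.7]
ft_force: [-0.2, 0.8, -4.5]
width: 0.608
finger_force: 57.9
TCP [ 0.4961 -0.0072  0.2357] [180.    -0.    92.66] F [-0.2  0.8 -4.5] M [-0.09  0.01  0.02] w 55.9 t 12.5
cm in tool [-0.04 -0.02  0.07] rv [ 0.0001 -0.0001 -0.0001]
```

View pics/m2.png

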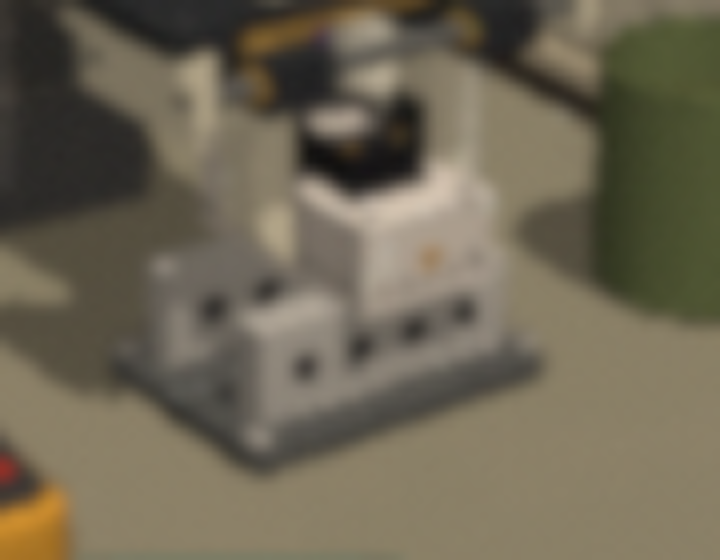

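The module (crop (360,140)) stands out of the mould, level, and the mould is nearly on the parallels. Now I'll seat it.

```bash
python3 -m handwheel '[[[0,0,0.04,0,0,0,-1],[0,0,0.04,0,0,0,-1],[0,0,0,0,0,0,-1]]]'; python3 -m handwheel '[[[0,0,0.03,0,0,0,-1],[0,0,0.03,0,0,0,-1],[0,0,0,0,0,0,-1]]]'
python3 -c "
from h import *
go(.4959,-.0076,.235,92.66)"
```

```text
t: 12.85
ee_pos: [0.4961, -0.0071, 0.2349]
eef_rot: [180.0, -0.0, 92.7]
ft_force: [0.8, 0.7, -3.7]
width: 0.604
finger_force: 57.9
t: 13.15
ee_pos: [0.496, -0.0071, 0.2349]
eef_rot: [180.0, 0.0, 92.7]
ft_force: [-3.3, 0.9, 5.6]
width: 0.605
finger_force: 57.9
TCP [ 0.496  -0.0071  0.2349] [179.98   0.    92.66] F [-3.3  0.9  5.6] M [-0.01  0.53 -0.05] w 55.6 t 13.15
cm in tool [-0.05 -0.02 -0.01] rv [0.0004 0.0001 0.    ]
```

```bash
python3 -m handwheel '[[[0,0,0.03,0,0,0,-1],[0,0,0,0,0,0,-1],[0,0,0,0,0,0,1],[0,0,0,0,0,0,1],[0,0,0,0,0,0,1],[0,0,0,0,0,0,1],[0,0,0,0,0,0,1],[0,0,0,0,0,0,1]]]'
python3 -c "
from h import *
go(.496,-.0071,.2635,92.66)"
```

```text
t: 13.95
ee_pos: [0.4961, -0.0071, 0.2339]
eef_rot: [180.0, -0.0, 92.7]
ft_force: [1.1, -0.3, 0.3]
width: 0.989
finger_force: 0.0
TCP [ 0.4961 -0.0071  0.2339] [180.    -0.    92.66] F [ 1.1 -0.3  0.3] M [-0.12  0.05  0.  ] w 91.0 t 13.95
cm in tool [ 0.   -0.01 -2.96] rv [ 0.     -0.0001  0.    ]
```

```bash
python3 -m handwheel '[[[0,0,-0.5,0,0,0,1],[0,0,-1,0,0,0,1],[0,0,-1,0,0,0,1],[0,0,-0.45,0,0,0,1],[0,0,0,0,0,0,1]]]'
python3 - <<'E'
from h import *
go(.496,-.0071,.2635,92.66)
c=shot('side','s3')
cv2.imwrite('pics/m3.png',cv2.resize(c['image'][165:235,215:305],None,fx=8,fy=8,interpolation=cv2.INTER_CUBIC))
E
```

```text
t: 14.45
ee_pos: [0.4963, -0.0072, 0.2647]
eef_rot: [179.9, 0.0, 92.7]
ft_force: [-0.4, -0.4, 0.1]
width: 1.002
finger_force: 0.0
TCP [ 0.4963 -0.0072  0.2647] [1.7986e+02 2.0000e-02 9.2660e+01] F [-0.4 -0.4  0.1] M [0.02 0.1  0.03] w 92.1 t 14.45
cm in tool [ 0.01 -0.03  0.12] rv [0.0024 0.0004 0.    ]
```

View pics/m3.png

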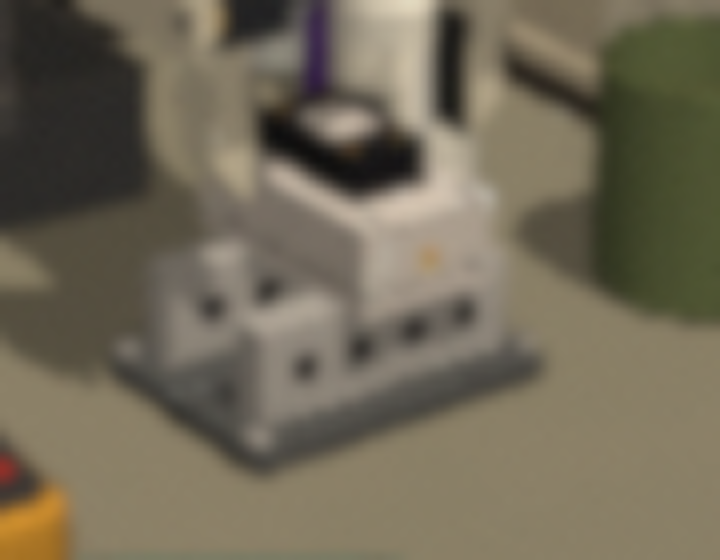

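The mould is flat on both parallels and the module stands level out of it. I'll grip the module.

```bash
python3 -m handwheel '[[[0,0,0,0,0,0,0],[0,0,0,0,0,0,0],[0,0,0,0,0,0,-0.2],[0,0,0,0,0,0,-0.2],[0,0,0,0,0,0,-0.2],[0,0,0,0,0,0,-1],[0,0,0,0,0,0,-1],[0,0,0,0,0,0,-1],[0,0,0,0,0,0,-1],[0,0,0,0,0,0,-1]]]' 15
python3 -c "
from h import *
go(.4963,-.0071,.2635,92.66)"
```

```text
t: 15.5
ee_pos: [0.496, -0.0071, 0.2635]
eef_rot: [-180.0, -0.0, 92.7]
ft_force: [0.4, 0.2, -0.5]
width: 0.368
finger_force: 15.0
TCP [ 0.496  -0.0071  0.2635] [-1.800e+02 -1.000e-02  9.266e+01] F [ 0.4  0.2 -0.5] M [-0.09  0.06  0.05] w 33.9 t 15.5
cm in tool [ 0.    0.03 -0.  ] rv [-0.     -0.0001 -0.0001]
```

```bash
python3 -m handwheel '[[[0,0,-0.2,0,0,0,-1],[0,0,-0.4,0,0,0,-1],[0,0,-0.6,0,0,0,-1],[0,0,-1,0,0,0,-1],[0,0,-1.3,0,0,0,-1],[0,0,-1,0,0,0,-1],[0,0,-0.5,0,0,0,-1],[0,0,0,0,0,0,-1]]]' && python3 -m handwheel '[[[1,-0.15,0,0,0,0,-1],[2,-0.35,0,0,0,0,-1],[3,-0.5,0,0,0,0,-1],[3.5,-0.6,0,0,0,0,-1],[3.5,-0.6,0,0,0,0,-1],[3.5,-0.6,0,0,0,0,-1],[3,-0.55,0,0,0,0,-1],[2,-0.35,0,0,0,0,-1],[1.2,-0.2,0,0,0,0,-1],[0.5,-0.1,0,0,0,0,-1],[0,0,0,0,0,0,-1],[0,0,0,0,0,0,-1]]]'
python3 - <<'E'
from h import *
go(.445,.2235,.192,92.66)
c=shot('side','s4');t=shot('top','t4')
a=cv2.resize(c['image'][130:220,150:310],None,fx=4.5,fy=4.5,interpolation=cv2.INTER_CUBIC)
cv2.imwrite('pics/m4.png',a)
E
```

```text
t: 16.3
ee_pos: [0.4962, -0.0072, 0.3144]
eef_rot: [179.9, 0.0, 92.7]
ft_force: [0.5, -0.4, 0.4]
width: 0.367
finger_force: 15.0
t: 17.5
ee_pos: [0.4455, 0.2221, 0.3134]
eef_rot: [-180.0, 0.0, 92.6]
ft_force: [0.7, 0.2, -0.4]
width: 0.37
finger_force: 15.0
TCP [0.4455 0.2221 0.3134] [-1.7998e+02  2.0000e-02  9.2620e+01] F [ 0.7  0.2 -0.4] M [-0.09  0.03  0.02] w 34.1 t 17.5
cm in tool [ 0.14 -0.04 12.14] rv [-0.0003  0.0003 -0.0006]
```

View pics/m4.png

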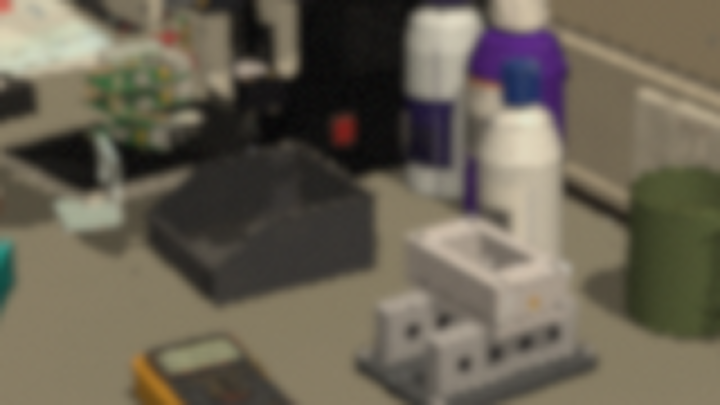

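The mould is empty and seated on the stand (crop (490,280)), the bin (crop (265,220)) is clear, and the grip still reads 34 mm. I'll lower the module into the bin.

```bash
python3 -m handwheel '[[[0,0,1.5,0,0,0,-1],[0,0,2.5,0,0,0,-1],[0,0,2.5,0,0,0,-1],[0,0,2.5,0,0,0,-1],[0,0,1.8,0,0,0,-1],[0,0,0.9,0,0,0,-1],[0,0,0.3,0,0,0,-1],[0,0,0,0,0,0,-1]]]' && python3 -m handwheel '[[[0,0,0.05,0,0,0,-1],[0,0,0.05,0,0,0,-1],[0,0,0.05,0,0,0,-1],[0,0,0,0,0,0,-1]]]'; python3 -m handwheel '[[[0,0,0.05,0,0,0,-1],[0,0,0.05,0,0,0,-1],[0,0,0,0,0,0,-1]]]'
python3 -c "
from h import *
go(.4455,.2221,.1885,92.66)"
```

```text
t: 18.4
ee_pos: [0.4456, 0.2225, 0.1937]
eef_rot: [180.0, -0.0, 92.6]
ft_force: [0.2, -0.2, -1.2]
width: 0.37
finger_force: 15.0
t: 18.8
ee_pos: [0.4454, 0.2228, 0.1923]
eef_rot: [180.0, -0.0, 92.7]
ft_force: [1.2, -0.5, -0.5]
width: 0.37
finger_force: 15.0
t: 19.1
ee_pos: [0.4453, 0.2227, 0.191]
eef_rot: [-180.0, -0.0, 92.7]
ft_force: [0.2, -0.0, -1.5]
width: 0.373
finger_force: 15.0
TCP [0.4453 0.2227 0.191 ] [-180.     -0.     92.66] F [ 0.2 -0.  -1.5] M [-0.09  0.04  0.01] w 34.3 t 19.1
cm in tool [-0.06  0.01  0.25] rv [-0.0001 -0.     -0.    ]
```

```bash
python3 -m handwheel '[[[0,0,0.05,0,0,0,-1],[0,0,0.05,0,0,0,-1],[0,0,0,0,0,0,-1]]]'; python3 -m handwheel '[[[0,0,0.05,0,0,0,-1],[0,0,0.05,0,0,0,-1],[0,0,0,0,0,0,-1]]]';python3 -m handwheel '[[[0,0,0.04,0,0,0,-1],[0,0,0,0,0,0,-1]]]'
python3 -c "
from h import *
go(.4455,.2221,.1885,92.66)"
```

```text
t: 19.4
ee_pos: [0.4453, 0.2227, 0.1899]
eef_rot: [-180.0, -0.0, 92.7]
ft_force: [-0.1, 0.6, -0.2]
width: 0.368
finger_force: 15.0
t: 19.7
ee_pos: [0.4453, 0.2227, 0.189]
eef_rot: [-180.0, -0.0, 92.7]
ft_force: [-0.2, -0.1, -0.1]
width: 0.368
finger_force: 15.0
t: 19.9
ee_pos: [0.4454, 0.2228, 0.1888]
eef_rot: [180.0, -0.0, 92.7]
ft_force: [-0.4, -1.1, 1.1]
width: 0.373
finger_force: 15.0
TCP [0.4454 0.2228 0.1888] [179.99  -0.    92.66] F [-0.4 -1.1  1.1] M [-0.09  0.19  0.02] w 34.3 t 19.9
cm in tool [-0.07  0.01  0.03] rv [ 0.0002 -0.0001  0.    ]
```

```bash
python3 -m handwheel '[[[0,0,0.03,0,0,0,-1],[0,0,0,0,0,0,-1]]]'; python3 -m handwheel '[[[0,0,0.03,0,0,0,-1],[0,0,0,0,0,0,-1]]]'
```

```text
t: 20.1
ee_pos: [0.4453, 0.2227, 0.1888]
eef_rot: [180.0, -0.0, 92.7]
ft_force: [-1.6, -0.3, 4.5]
width: 0.371
finger_force: 15.0
t: 20.3
ee_pos: [0.4453, 0.2227, 0.1887]
eef_rot: [180.0, -0.0, 92.7]
ft_force: [-3.2, -1.3, 7.6]
width: 0.371
finger_force: 15.0
```

```bash
python3 -m handwheel '[[[0,0,0,0,0,0,0.05],[0,0,0,0,0,0,0.05],[0,0,0,0,0,0,0.05],[0,0,0,0,0,0,0.05],[0,0,0,0,0,0,0.05],[0,0,-0.5,0,0,0,0.05],[0,0,-1.5,0,0,0,0.05],[0,0,-2.5,0,0,0,0.05],[0,0,-3,0,0,0,0.05],[0,0,-3,0,0,0,0.05],[0,0,-3,0,0,0,0.05],[0,0,-3,0,0,0,0.05]]]' && python3 -m handwheel '[[[2,-1,-1,0,0,0,0.05],[3,-2,-1,0,0,0,0.05],[3,-2,0,0,0,0,0.05],[3,-2,0,0,0,0,0.05],[3,-2,0,0,0,0,0.05],[3,-2,0,0,0,0,0.05],[2,-1,0,0,0,0,0.05],[1,-0.5,0,0,0,0,0.05],[0,0,0,0,0,0,0.05],[0,0,0,0,0,0,0.05]]]'
python3 - <<'E'
from h import *
c=shot('side','s5');t=shot('top','t5')
a=cv2.resize(c['image'][150:225,170:310],None,fx=5,fy=4,interpolation=cv2.INTER_CUBIC)
b=cv2.resize(t['image'][160:230,130:270],None,fx=5,fy=4,interpolation=cv2.INTER_CUBIC)
cv2.imwrite('pics/m5.png',np.vstack([a,b]))
E
```

```text
t: 21.5
ee_pos: [0.445, 0.2227, 0.3547]
eef_rot: [180.0, -0.0, 92.7]
ft_force: [0.7, 0.1, -0.5]
width: 0.525
finger_force: 0.0
t: 22.5
ee_pos: [0.3116, 0.4162, 0.373]
eef_rot: [180.0, 0.0, 92.7]
ft_force: [-0.1, -0.6, -0.4]
width: 0.526
finger_force: 0.0
```

View pics/m5.png

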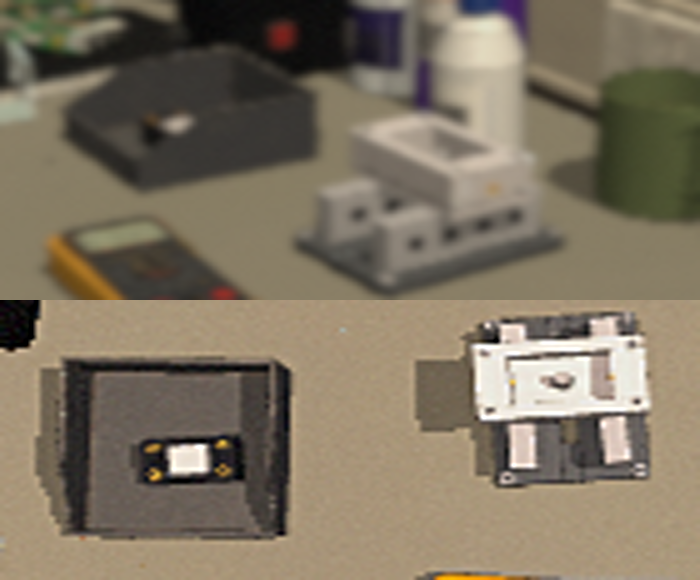

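The module lies flat, right way up, in the bin (crop (190,460)). The mould rests across both parallels with the rod through its floor (crop (560,380)). I'm handing in.

```bash
python3 -c "
from station import bot
print(bot.sign_off())"
```

```text
the job is handed in; nothing more can be done
None
```

The job is handed in at about 22.6 s: the mould rests on both parallels with the rod up through its floor, and the module lies right way up on the floor of the bin.

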